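# Stack the sample trays and cover the stack

## Robot

A 6-joint arm with a two-finger parallel gripper is mounted at the origin on the work surface. World frame = base frame: x ahead of the robot, y to its left, z up, the work surface at z = 0. Lengths are in mm, angles in rad, forces in N, time in s.
With the tool pointing down it reaches from about 375 to 925 mm from the base axis. Payload 5.7 kg.
Tool frame: the origin (TCP) lies at the very end of the fingers, on their centre line; the grasp point (between the pads) lies 19 mm behind it (manip.tcp_to_grasp is the distance from the TCP to the grasp point, in mm); z points along the fingers, y is the line along which they close (so a half turn about z gives the same grasp; the last joint's range is limited). The gripper opens to 85 mm and grips with 20 to 120 N. Pads are 22 mm wide; open, the fingers measure 114 mm over their backs; the gripper's body (76 mm by 85 mm) begins 54 mm behind the grasp point. The pads swing forward as they close: fully open they stand 13 mm farther back than shut.
Start: joints at [1.19, 0.359, 1.51, -0, 1.272, -0.115], TCP at [157.603, 578.9, 231.267] pointing down, gripper open.
Joint ranges: [-2.97, 2.97], [-1.01, 2.36], [0.21, 2.38], [-0.96, 4.11], [0.2, 2.71], [-2.98, 2.98]. Speed limits (rad/s): [2.39, 2.39, 3.14, 3.14, 3.14, 3.14].

## Interface

Orientations are given as a rotation vector (axis times angle).
In Python, from station import manip gives the robot as it stands.
- The arm moves only by the shell command python3 -m creep 'ROWS' [OPENING]. ROWS is JSON, one flat list of numbers, 4 for each row, row after row: the shift along the tool's x, y, z normalised to -1 to 1, where 1 is 60 mm, then the turn about the tool's z normalised to -1 to 1, where 1 is 0.1 rad. A call has exactly 8 rows; each row shifts and turns the commanded pose from where the row before left it, along the tool's axes as they then stand; what a row does not reach is not made up. A row lasts 1/8 s, in which the tool goes at most 62.5 mm and 10.7 degrees, less where a joint would pass 70% of its speed; a pose out of reach is approached as far as the arm can. A call with a number of a shift or a turn outside -1 to 1 is refused whole. A call with a gripper value outside its range is refused whole. OPENING is the opening, from 0 (shut) to 1 (fully open), set as the call begins (- or left out, the last holds). The fingers move at their own pace and stop on an object; the grip force is fixed at half the most. Time passes only in rows, so rows that do not move let the fingers close, or fill a call up. It gives the time, the measured TCP pose, the force, the opening and the grip force at its end, in the units of the state.
- manip.sense(): the state, without advancing time (a new reading comes with each control period).
- manip.grab_frame(name): name is "side" or "top" or "wrist"; returns the picture (400x640x3 uint8, red, green, blue); there is no depth.
- manip.camera_model(name): a dict with "mtx" (3x3 intrinsics, pixels), "rvec" (rotation vector, rad) and "tvec" (3), from world to camera coordinates, as OpenCV has them. Camera axes: x right, y down, z forward; pixel columns grow to the right and rows downward; lengths in mm; the calibration is good to about 2 mm. A picture is of the moment at which its call begins: read the wrist's pose just before it. camera_model takes no time and is no camera call; for the wrist camera it gives the pose at the moment of the call.
- manip.sign_off(): hands the job in; it is judged then, once.
The state is a dict: "t": time; "joint_pos": joint angles; "joint_vel": joint speeds; "joint_efforts": joint torques, N m; "tcp_pos": TCP position; "orientation": TCP orientation; "ft_force": force on the tool from outside, world axes, zero at the start; "moment": the same for the moment, N m; "gripper_width": finger opening in mm; "grip_force": force on a finger pad.
Only numpy, scipy, OpenCV 4.12 (cv2) and the standard library are available. Lean on these libraries where they do the work, as an engineer would, in place of code of your own. Each camera call takes 0.05 s, during which the arm holds its last target. There are 200 camera calls.

## Task

Leave the blue sample tray where it stands and stack the green tray on it, then the yellow tray on the green one, each carried level, lowered gently (not let fall) and fully home between the corner angles of the tray below, lying flat. Only after that, push the red cover along the top of the slide warmer until it sticks out well past the open end nearer the blue tray while still lying on the warmer, then grip the part that sticks out by its sides and lay the cover gently, flat and fully home between the corner angles of the yellow tray. Do not disturb the bottle, the jar or the glove box.

Things in the scene. Friction and masses are not known exactly. Their poses are not given: they have to be found in the camera images.
- blue_tray: Blue plastic sample tray, long axis x; origin: centre of its underside, z up. Body 130 (x) x 52 (y) x 36 high; corner pillars (last 10 mm of the length, full height) make the corner footprint 130 x 60. Long sides between pillars flat and free (grip 52 across y, between x -50 and 50). Vials inside are fixed, below the rim. White caps, about 600 g, loose on the bench.
- blue_rim (a point): Centre of the blue tray's rim, 36 above its underside. All three trays have alike rims: at each corner an L-shaped angle rises 14 above the rim; inner faces 136 apart in x, 66 in y, flaring out above 7 mm; legs 15 long; overall about 150 x 80. The next tray or the cover fits between them (3 mm play each side, 4 at the cover's ends) and rests flat on the rim, either end first.
- green_tray: Green plastic sample tray, long axis x; origin: centre of its underside, z up. Body 130 (x) x 52 (y) x 36 high; corner pillars (last 10 mm of the length, full height) make the corner footprint 130 x 60. Long sides between pillars flat and free (grip 52 across y, between x -50 and 50). Vials inside are fixed, below the rim. White caps, about 250 g.
- yellow_tray: Yellow plastic sample tray, long axis x; origin: centre of its underside, z up. Body 130 (x) x 52 (y) x 36 high; corner pillars (last 10 mm of the length, full height) make the corner footprint 130 x 60. Long sides between pillars flat and free (grip 52 across y, between x -50 and 50). Vials inside are fixed, below the rim. Red caps, about 250 g.
- cover: Plain red plastic cover plate, 128 (x, long) by 60 (y) by 8 thick, about 100 g. Origin: centre of its underside. It starts on the warmer between the lips, long axis along the warmer's x, centre 20 to 30 mm from the warmer's centre towards the -x end.
- warmer: Fixed slide warmer: amber box, flat steel top 200 (x) x 82 (y), 60 above the bench. Origin: centre of its underside, z up. Lips 8 wide, 10 high along both long sides, 66 apart inside, keep fingers off the cover's sides. Ends x = -100 and +100 are open, no lip; the -x end faces the blue tray. The cover slides along x by hand-light force and stays lying while less than half of it sticks out.
- reagent_bottle: Amber bottle with white cap, 54 diameter, 95 high, standing beyond the trays; bystander. Origin: centre of its underside.
- specimen_jar: White jar with orange cap, 56 diameter, 60 high; bystander. Origin: centre of its underside.
- glove_box: Green and white carton, 110 by 65 by 50 high; bystander. Origin: centre of its underside.
Not all that is in view belongs to the job. What is shaped like the yellow_tray but pink is not meant.

How it is judged:
By the outcome, as a careful person would: the job done as asked, in the order asked, and still so for the second after the job is handed in, with the robot touching nothing.
It also fails if it takes over 72 s, if anything falls off the work surface, if the arm or the gripper's body presses on something with over 40 N, if the wrist force passes 120 N, or if a joint passes its speed limit or range.

## Working session

There is one attempt and no reset: what is moved stays moved. The work goes in short steps, Python scripts to look and compute and a shell command to move; the robot and the scene stay as the last step left them, time stands still between calls to the robot, and variables do not carry over. Pictures are saved under pics/ and viewed, at most 10 in all, crops included, and the job is handed in when it is done.

```bash
ls; mkdir -p pics; python3 - <<'E'
from station import manip
import cv2,numpy as np
s=manip.sense();print(s)
for n in("side","top"):
    f=manip.grab_frame(n);cv2.imwrite(f"pics/{n}0.png",f[:,:,::-1]);m=manip.camera_model(n);print(n,m)
    np.save(f"pics/{n}0.npy",f)
E
```

```text
pics
{'t': 0.0, 'joint_pos': array([ 1.18988443e+00,  3.59499902e-01,  1.51144190e+00,  1.16551173e-05,
        1.27247962e+00, -1.15097572e-01]), 'joint_vel': array([-0.00132785, -0.00046309,  0.00044835,  0.00060609, -0.00078427,
        0.00106079]), 'joint_efforts': array([-9.30714305e-04, -5.27635396e+01, -2.78606522e+01, -4.53234388e-04,
        1.33008431e-02, -6.73726095e-05]), 'tcp_pos': array([157.36585957, 578.29468116, 230.45300908]), 'orientation': array([-4.16256257e-01, -3.11342885e+00,  2.78003395e-03]), 'ft_force': array([ 0.46277785,  0.13522996, -0.2300725 ]), 'moment': array([-0.02225279,  0.01628605,  0.01322662]), 'grip_force': 0.0, 'gripper_width': 85.2164617438563}
side {'mtx': array([[515.86550308,   0.        , 329.98723997],
       [  0.        , 515.86550308, 192.27635151],
       [  0.        ,   0.        ,   1.        ]]), 'rvec': array([ 2.24654982, -0.47785888,  0.23358505]), 'tvec': array([-574.59274887,  194.54271846, 1250.13157995])}
top {'mtx': array([[503.03360154,   0.        , 315.34048202],
       [  0.        , 503.03360154, 190.47394243],
       [  0.        ,   0.        ,   1.        ]]), 'rvec': array([ 2.14821115, -2.2106958 ,  0.1305657 ]), 'tvec': array([ -32.53271955,  639.24082427, 1431.1939218 ])}
```

View pics/top0.png

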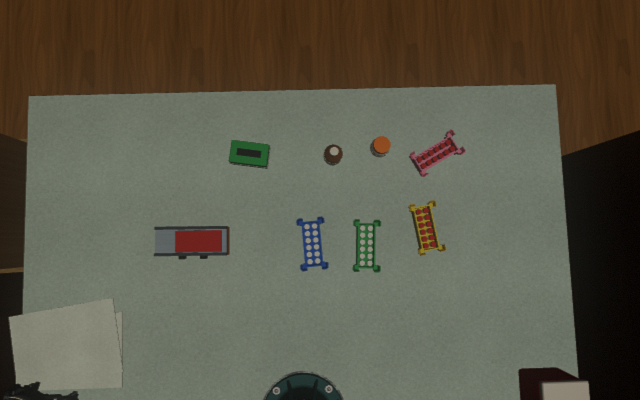

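View pics/side0.png

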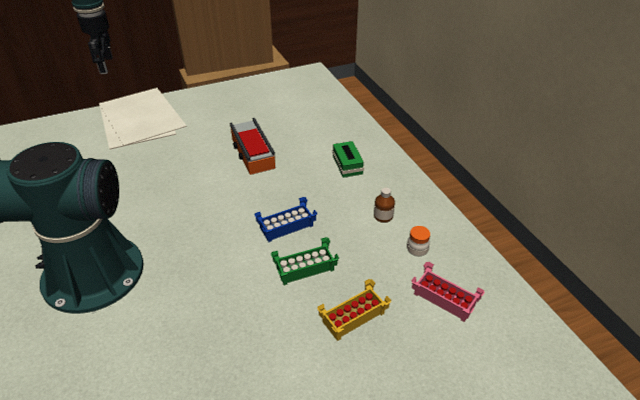

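Top view: blue tray at (313,244), green at (367,245), yellow at (427,228), pink decoy at (437,154). The warmer spans (155–228, 241) with the red cover on its right part. Bottle, jar and glove box stand in the upper row. The side view agrees.

```bash
cat > h.py <<'E'
from station import manip
import cv2,numpy as np
from scipy.spatial.transform import Rotation as R
HSV={'blue':((105,120,40),(125,255,255)),'green':((55,120,40),(80,255,255)),'yellow':((20,130,80),(32,255,255)),'red':((0,170,70),(6,255,255))}
def mask(f,c):
    h=cv2.cvtColor(f,cv2.COLOR_RGB2HSV);return cv2.inRange(h,*map(np.array,HSV[c]))
def plane(m,px,z):
    Rm=cv2.Rodrigues(m['rvec'])[0];t=m['tvec'];n=cv2.undistortPoints(np.float64(px).reshape(-1,1,2),m['mtx'],None)[:,0]
    d=np.c_[n,np.ones(len(n))]@Rm;o=-Rm.T@t
    return (o+d*((z-o[2])/d[:,2])[:,None])[:,:2]
def rect(pts):
    """centre, (long,short), yaw of the long axis"""
    (cx,cy),(w,h),a=cv2.minAreaRect(np.float32(pts))
    if w<h:w,h,a=h,w,a+90
    a=np.deg2rad(a);a=(a+np.pi/2)%np.pi-np.pi/2
    return np.array([cx,cy]),(w,h),a
def blobs(f,m,c,z,k=7,amin=150):
    b=cv2.morphologyEx(mask(f,c),cv2.MORPH_CLOSE,np.ones((k,k)))
    for q in cv2.findContours(b,cv2.RETR_EXTERNAL,cv2.CHAIN_APPROX_NONE)[0]:
        if cv2.contourArea(q)>amin:
            yield q[:,0],rect(plane(m,q[:,0],z))
def go(x,y,z,yaw):
    """yaw: direction of the tool's x line (mod pi); prints turn and shift in units after the turn"""
    s=manip.sense();M=R.from_rotvec(s['orientation']).as_matrix()
    cur=np.arctan2(M[1,0],M[0,0]);d=(yaw-cur+np.pi/2)%np.pi-np.pi/2
    # tool z is down: positive turn about tool z lowers world yaw
    M2=R.from_rotvec([0,0,d]).as_matrix()@np.diag([1,1,1]);c,sn=np.cos(cur+d),np.sin(cur+d)
    T=np.array([[c,sn,0],[sn,-c,0],[0,0,-1.]])
    v=T.T@(np.array([x,y,z])-s['tcp_pos'])
    print('tcp',s['tcp_pos'].round(1),'tilt',(M[:,2]).round(4),'yaw',round(cur,4),'j6',round(s['joint_pos'][5],2),'turn units',round(-d/.1,3),'shift units',(v/60).round(3))
E
python3 - <<'E'
from h import *
for n in('top','side'):
    f=np.load(f'pics/{n}0.npy');m=manip.camera_model(n)
    for c,z in(('blue',50),('green',50),('yellow',50),('red',68)):
        for q,r in blobs(f,m,c,z):print(n,c,q.mean(0).round(),r[0].round(1),np.round(r[1],1),round(r[2],4))
go(500,0,250,0)
E
```

```text
top blue [312. 244.] [485.6 -36.4] [145.8  75. ] 0.0628
top green [366. 246.] [ 475.3 -188.5] [142.7  69. ] -0.0634
top green [249. 153.] [751.1 138.8] [107.3  62.7] 1.4183
top yellow [427. 227.] [ 521.5 -367.2] [148.4  78.4] 0.1642
top red [198. 241.] [501.6 282.4] [123.8  55.7] 1.5416
top red [426. 228.] [ 520.1 -359. ] [109.7  35.3] 0.1629
top red [436. 153.] [ 732.1 -399.1] [110.4  33.5] -1.0698
side blue [286. 219.] [482.5 -58.4] [151.3 110.5] 0.0607
side green [305. 261.] [ 473.2 -210. ] [147.6 103.8] -0.0476
side green [348. 159.] [736.1 108.6] [160.1  77.3] 1.3995
side yellow [354. 309.] [ 516.7 -379.8] [156.4  93. ] 0.1729
side red [354. 309.] [ 506.8 -393.8] [110.5  34.3] 0.1687
side red [447. 291.] [ 715.2 -433.4] [108.9  33. ] -1.068
side red [253. 142.] [499.4 274.3] [131.8  59.5] 1.5445
tcp [157.4 578.3 230.5] tilt [-6.0e-04 -1.6e-03 -1.0e+00] yaw 2.8758 j6 -0.12 turn units -2.658 shift units [-5.71  -9.639 -0.325]
```

```bash
python3 - <<'E'
from h import *
go(486,-37,250,0.06)
m=manip.camera_model('wrist');Rm=cv2.Rodrigues(m['rvec'])[0];M=R.from_rotvec(manip.sense()['orientation']).as_matrix()
print(M.T@(-Rm.T@m['tvec']-manip.sense()['tcp_pos']),(M.T@Rm.T).round(3),m['mtx'])
E
```

```text
tcp [157.4 578.3 230.5] tilt [-6.0e-04 -1.6e-03 -1.0e+00] yaw 2.8758 j6 -0.12 turn units -3.258 shift units [ -4.852 -10.565  -0.325]
[  68.0927341     0.63200581 -142.80676318] [[ 0.001 -0.962 -0.272]
 [ 1.     0.001  0.001]
 [-0.    -0.272  0.962]] [[301.60532138   0.         316.84995315]
 [  0.         301.60532138 201.09454299]
 [  0.           0.           1.        ]]
```

```bash
python3 -m creep '[0,0,0,-0.815, 0,0,0,-0.815, 0,0,0,-0.815, 0,0,0,-0.815, -0.404,-0.88,-0.027,0, -0.404,-0.88,-0.027,0, -0.404,-0.88,-0.027,0, -0.404,-0.88,-0.027,0]' 1
python3 -m creep '[-0.404,-0.88,-0.027,0, -0.404,-0.88,-0.027,0, -0.404,-0.88,-0.027,0, -0.404,-0.88,-0.027,0, -0.404,-0.88,-0.027,0, -0.404,-0.88,-0.027,0, -0.404,-0.88,-0.027,0, -0.404,-0.88,-0.027,0]'
cat >> h.py <<'E'
def look(name):
    m=manip.camera_model('wrist');f=manip.grab_frame('wrist');cv2.imwrite(f'pics/{name}.png',f[:,:,::-1]);np.save(f'pics/{name}.npy',f);return f,m
E
python3 - <<'E'
from h import *
f,m=look('w1')
for c in('blue','green','yellow'):
    for q,r in blobs(f,m,c,50,amin=400):print(c,q.mean(0).round(),r[0].round(1),np.round(r[1],1),round(r[2],4))
go(476,-189,250,-.06)
E
```

```text
t: 1.1
tcp_pos: [267.5, 372.2, 237.5]
orientation: [0.096, -3.14, 0.001]
ft_force: [0.7, -0.6, -0.1]
gripper_width: 85.3
grip_force: 0.0
t: 2.1
tcp_pos: [486.5, -37.9, 250.7]
orientation: [0.094, -3.14, -0.0]
ft_force: [0.5, 1.6, -0.3]
gripper_width: 85.5
grip_force: 0.0
green [189. 156.] [ 477.8 -194.9] [142.6  74.1] -0.0505
yellow [ 40. 190.] [ 522.4 -368.8] [147.5  79.1] 0.1638
tcp [491.1 -44.2 251.2] tilt [ 0.0045 -0.0055 -1.    ] yaw -3.0835 j6 -1.85 turn units 1.181 shift units [ 0.106 -2.424  0.021]
```

View pics/w1.png

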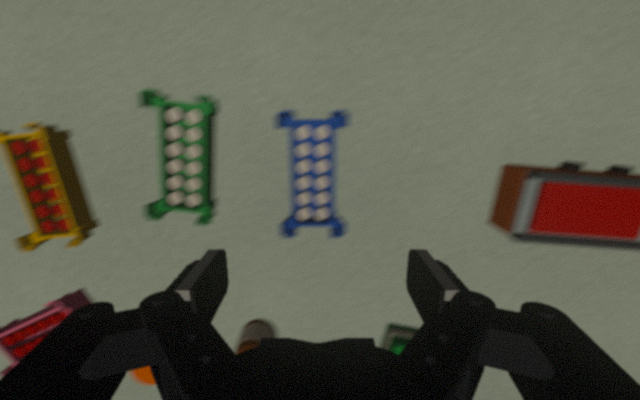

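The wrist view is motion-blurred. Blue is at (313,173), green at (182,158) and yellow at (48,187). The arm is still settling, so I'll take a still frame and look again.

```bash
sed -i "s/'blue':((105,120,40)/'blue':((100,90,30)/; s/'green':((55,120,40),(80/'green':((55,90,30),(85/" h.py
sed -i "s/^def look(name):/def look(name,n=6):\n    for _ in range(n-1):manip.grab_frame('wrist')/" h.py
python3 - <<'E'
from h import *
f,m=look('w2')
for c in('blue','green','yellow'):
    for q,r in blobs(f,m,c,50,amin=400):print(c,q.mean(0).round(),r[0].round(1),np.round(r[1],1),round(r[2],4))
print(manip.sense()['t'])
go(476,-190,130,-.06)
E
```

```text
blue [314. 171.] [484.8 -38.1] [147.4  78. ] 0.0643
green [182. 155.] [ 475.4 -191. ] [147.6  80.9] -0.0483
yellow [ 39. 190.] [ 520.8 -367. ] [148.1  80.8] 0.1693
2.45
tcp [485.  -34.9 250.4] tilt [-1.4e-03  5.0e-04 -1.0e+00] yaw -3.0804 j6 -1.85 turn units 1.212 shift units [-0.005 -2.589  2.006]
```

```bash
python3 -m creep '[0,-0.4,0.3,0.6, 0,-0.7,0.3,0.6, 0,-0.7,0.3,0, 0,-0.5,0.3,0, 0,-0.3,0,0, 0,0,0,0, 0,0,0,0, 0,0,0,0]' 1
python3 - <<'E'
from h import *
f,m=look('w3',1)
for c in('green',):
    for q,r in blobs(f,m,c,50,amin=400):
        print(c,q.mean(0).round(),r[0].round(1),np.round(r[1],1),round(r[2],4))
        if r[1][0]<170:go(*r[0],4,r[2])
E
```

```text
t: 3.45
tcp_pos: [482.5, -190.8, 179.4]
orientation: [0.092, 3.139, -0.0]
ft_force: [0.1, 0.0, 0.4]
gripper_width: 85.2
grip_force: 0.0
green [313. 175.] [ 475.1 -193.7] [147.6  78. ] -0.0514
tcp [ 482.4 -190.9  179.3] tilt [ 6.e-04 -2.e-04 -1.e+00] yaw 3.083 j6 -2.02 turn units -0.071 shift units [ 0.12  -0.052  2.922]
```

View pics/w3.png

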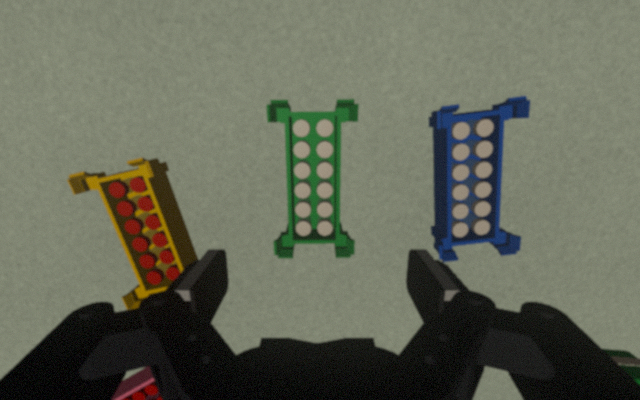

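Still wrist view: green is centred at (313,178) between the fingers, blue on the right at (478,178), yellow on the left at (140,230). Descending on green.

```bash
python3 -m creep '[0.06,-0.026,0,-0.07, 0.06,-0.026,0.5,0, 0,0,0.9,0, 0,0,0.8,0, 0,0,0.5,0, 0,0,0.2,0, 0,0,0.04,0, 0,0,0,0]' 1
python3 -m creep '[0,0,0,0, 0,0,0,0, 0,0,0,0, 0,0,0,0, 0,0,0,0, 0,0,0,0, 0,0,-0.1,0, 0,0,-0.3,0]' 0.3
python3 - <<'E'
from h import *
go(475.1,-193.7,130,-.0514)
E
```

```text
t: 4.5
tcp_pos: [475.5, -195.0, 3.3]
orientation: [0.083, 3.139, -0.001]
ft_force: [-0.0, 0.1, -0.0]
gripper_width: 85.5
grip_force: 0.0
t: 5.5
tcp_pos: [473.9, -194.1, 26.2]
orientation: [-0.083, -3.139, -0.001]
ft_force: [0.4, -1.1, -2.2]
gripper_width: 51.1
grip_force: 62.9
tcp [ 473.9 -194.1   26.2] tilt [-0.002  0.001 -1.   ] yaw 3.0888 j6 -2.04 turn units -0.014 shift units [-0.02   0.008 -1.73 ]
```

```bash
python3 -m creep '[0,0,-0.5,0, 0,0,-0.7,0, 0,0.3,-0.2,-0.4, 0,0.5,0,-0.4, 0,0.6,0,-0.37, 0,0.6,0,0, 0,0.4,0,0, 0,0.2,0,0]' 
python3 - <<'E'
from h import *
go(485.2,-38.1,85,.0643)
E
```

```text
t: 6.5
tcp_pos: [469.0, -36.7, 109.6]
orientation: [0.105, -3.138, -0.001]
ft_force: [0.4, -1.4, -2.2]
gripper_width: 51.0
grip_force: 62.9
tcp [469.  -36.7 109.6] tilt [-2.2e-03  7.0e-04 -1.0e+00] yaw -3.0748 j6 -1.86 turn units 0.025 shift units [-0.268 -0.041  0.41 ]
```

```bash
python3 -m creep '[-0.134,-0.02,0,0.025, -0.134,-0.021,0.1,0, 0,0,0.2,0, 0,0,0.1,0, 0,0,0,0, 0,0,0,0, 0,0,0,0, 0,0,0,0]' 
python3 - <<'E'
from h import *
f,m=look('w4',1)
go(485.2,-38.1,39.3,.0643)
for c,z in(('blue',50),('green',131.5)):
    for q,r in blobs(f,m,c,z,amin=300):
        print(c,q.mean(0).round(),r[0].round(1),np.round(r[1],1),round(r[2],4))
E
```

```text
t: 7.5
tcp_pos: [486.9, -40.2, 86.7]
orientation: [-0.097, 3.14, -0.0]
ft_force: [0.1, 0.2, -2.0]
gripper_width: 51.2
grip_force: 62.9
tcp [486.9 -40.2  86.6] tilt [ 5.e-04 -2.e-04 -1.e+00] yaw -3.0798 j6 -1.86 turn units -0.025 shift units [0.026 0.037 0.789]
blue [319. 115.] [416.7 -42.8] [70.8 11.5] -1.508
green [317. 218.] [458.4 -41.7] [92.3 79.7] 0.0628
```

View pics/w4.png

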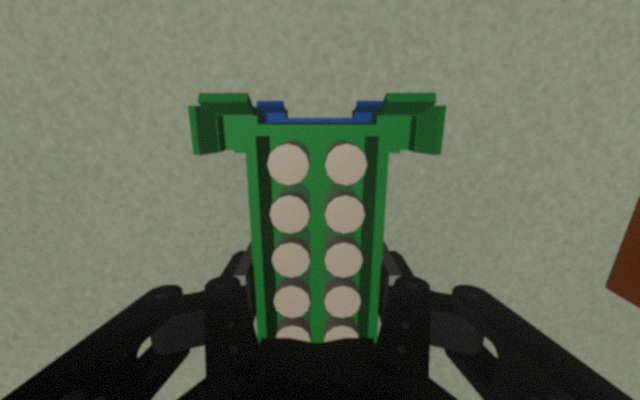

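The view shows the blue near-end angles (257–382, centre col 319) under green (190–445, centre col 317). That matches the computed 2 mm correction in tool y. Correcting it, then lowering.

```bash
python3 -m creep '[0.026,0.037,0,-0.025, 0,0,0.1,0, 0,0,0.2,0, 0,0,0.2,0, 0,0,0.1,0, 0,0,0.04,0, 0,0,0,0, 0,0,0,0]' 
python3 - <<'E'
from h import *
go(485.2,-38.1,39.3,.0643)
E
```

```text
t: 8.55
tcp_pos: [485.3, -38.2, 48.2]
orientation: [-0.101, 3.139, -0.0]
ft_force: [-0.3, 0.3, -1.9]
gripper_width: 51.1
grip_force: 62.9
tcp [485.3 -38.2  48.2] tilt [ 6.e-04 -3.e-04 -1.e+00] yaw -3.0774 j6 -1.86 turn units -0.001 shift units [0.002 0.001 0.149]
```

```bash
python3 -m creep '[0,0,0.03,0, 0,0,0.03,0, 0,0,0.03,0, 0,0,0.025,0, 0,0,0.02,0, 0,0,0.015,0, 0,0,0,0, 0,0,0,0]' 
python3 - <<'E'
from h import *
print(manip.sense()['ft_force'],manip.sense()['moment'])
go(485.2,-38.1,39.3,.0643)
E
```

```text
t: 9.55
tcp_pos: [485.0, -38.1, 39.4]
orientation: [-0.101, 3.14, -0.0]
ft_force: [-2.5, 1.3, 4.6]
gripper_width: 51.1
grip_force: 63.8
[-2.47857374  1.32574267  4.55861592] [-0.00808453  0.20392943 -0.02595227]
tcp [485.  -38.1  39.4] tilt [ 1.e-04 -2.e-04 -1.e+00] yaw -3.0773 j6 -1.86 turn units -0.0 shift units [-0.004 -0.     0.002]
```

```bash
python3 -m creep '[0,0,0,0, 0,0,0,0, 0,0,0,0, 0,0,0,0, 0,0,-0.2,0, 0,0,-0.5,0, 0,0,-0.9,0, 0,0,-0.9,0]' 1
python3 -m creep '[0,0,-0.4,0, 0,0,0,0, 0,0,0,0, 0,0,0,0, 0,0,0,0, 0,0,0,0, 0,0,0,0, 0,0,0,0]' 
python3 - <<'E'
from h import *
f,m=look('w5',1)
for c,z in(('blue',50),('green',86)):
    for q,r in blobs(f,m,c,z,amin=300):
        print(c,q.mean(0).round(),r[0].round(1),np.round(r[1],1),round(r[2],4))
go(520.8,-367,200,.167)
E
```

```text
t: 10.55
tcp_pos: [484.6, -38.0, 191.1]
orientation: [0.101, -3.14, 0.0]
ft_force: [1.8, -0.5, -0.1]
gripper_width: 85.4
grip_force: 0.0
t: 11.55
tcp_pos: [485.0, -38.1, 212.9]
orientation: [0.101, -3.14, 0.0]
ft_force: [-0.0, -1.0, -0.8]
gripper_width: 85.8
grip_force: 0.0
green [317. 183.] [484.3 -37.6] [147.3  78.1] 0.0658
tcp [485.  -38.1 212.9] tilt [-1.e-04 -1.e-04 -1.e+00] yaw -3.0774 j6 -1.86 turn units -1.028 shift units [ 0.324 -5.505  0.215]
```

View pics/w5.png

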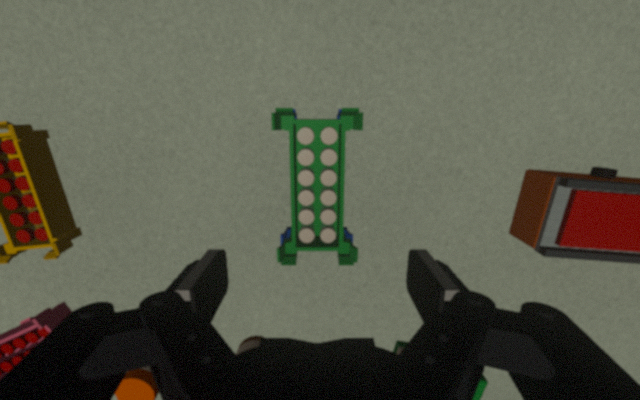

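Green is nested squarely on blue at (317,185): its rectangle at rim height is 147×78, as expected. On to yellow.

```bash
python3 -m creep '[0,0,0,-0.51, 0,0,0,-0.52, 0.06,-0.95,0.05,0, 0.06,-0.95,0.05,0, 0.06,-0.95,0.05,0, 0.06,-0.95,0.05,0, 0.06,-0.95,0,0, 0.024,-0.75,0,0]' 1
python3 -m creep '[0,0,0,0, 0,0,0,0, 0,0,0,0, 0,0,0,0, 0,0,0,0, 0,0,0,0, 0,0,0,0, 0,0,0,0]' 
python3 - <<'E'
from h import *
f,m=look('w6',1)
for c,z in(('yellow',50),):
    for q,r in blobs(f,m,c,z,amin=300):
        print(c,q.mean(0).round(),r[0].round(1),np.round(r[1],1),round(r[2],4))
        go(*r[0],3.3,r[2])
E
```

```text
t: 12.6
tcp_pos: [520.7, -369.3, 200.9]
orientation: [-0.261, 3.131, -0.001]
ft_force: [-0.1, 0.8, 0.4]
gripper_width: 85.0
grip_force: 0.0
t: 13.6
tcp_pos: [520.8, -366.7, 201.0]
orientation: [0.262, -3.131, 0.0]
ft_force: [0.9, 0.4, 0.2]
gripper_width: 85.4
grip_force: 0.0
yellow [314. 178.] [ 520.2 -369.6] [147.5  78.4] 0.1683
tcp [ 520.8 -366.7  200.9] tilt [-1.e-04 -0.e+00 -1.e+00] yaw -2.9745 j6 -2.46 turn units -0.012 shift units [ 0.018 -0.046  3.294]
```

```bash
python3 -m creep '[0.018,-0.046,0.2,-0.012, 0,0,0.8,0, 0,0,0.9,0, 0,0,0.8,0, 0,0,0.4,0, 0,0,0.16,0, 0,0,0.034,0, 0,0,0,0]' 1
python3 -m creep '[0,0,0,0, 0,0,0,0, 0,0,0,0, 0,0,0,0, 0,0,0,0, 0,0,0,0, 0,0,-0.1,0, 0,0,-0.3,0]' 0.3
python3 -m creep '[0,0,-0.7,0, 0,0,-0.9,0, 0,0,-0.5,0, 0,0,0,0, 0,0,0,0, 0,0,0,0, 0,0,0,0, 0,0,0,0]' 
python3 - <<'E'
from h import *
go(484.8,-37.9,150,.065)
E
```

```text
t: 14.65
tcp_pos: [520.8, -370.3, 4.3]
orientation: [-0.264, 3.129, -0.002]
ft_force: [-0.8, -0.1, 0.4]
gripper_width: 85.2
grip_force: 0.0
t: 15.65
tcp_pos: [519.1, -368.7, 26.9]
orientation: [0.264, -3.128, -0.003]
ft_force: [-0.5, 0.6, -2.8]
gripper_width: 51.3
grip_force: 63.5
t: 16.65
tcp_pos: [519.9, -369.4, 152.5]
orientation: [0.264, -3.129, -0.001]
ft_force: [0.6, -0.2, -3.5]
gripper_width: 51.1
grip_force: 63.8
tcp [ 519.9 -369.4  152.5] tilt [-1.1e-03  8.0e-04 -1.0e+00] yaw -2.9732 j6 -2.47 turn units 1.034 shift units [0.224 5.551 0.041]
```

```bash
python3 -m creep '[0,0,0,0.5, 0.03,0.5,0,0.534, 0.03,0.8,0,0, 0.03,0.85,0,0, 0.03,0.85,0,0, 0.04,0.85,0,0, 0.034,0.8,0,0, 0.03,0.6,0,0]'
python3 -m creep '[0,0.3,0,0, 0,0,0.2,0, 0,0,0.2,0, 0,0,0.1,0, 0,0,0,0, 0,0,0,0, 0,0,0,0, 0,0,0,0]'
python3 - <<'E'
from h import *
f,m=look('w7',1)
go(484.8,-37.9,75.5,.065)
E
```

```text
t: 17.65
tcp_pos: [484.2, -54.5, 153.3]
orientation: [0.103, -3.14, -0.0]
ft_force: [-0.4, 1.0, -2.6]
gripper_width: 51.2
grip_force: 63.7
t: 18.65
tcp_pos: [483.8, -38.5, 123.6]
orientation: [-0.102, 3.139, -0.0]
ft_force: [-0.7, 0.4, -3.0]
gripper_width: 51.2
grip_force: 63.8
tcp [483.7 -38.5 123.6] tilt [ 5.e-04 -2.e-04 -1.e+00] yaw -3.0766 j6 -1.86 turn units 0.0 shift units [-0.019  0.008  0.801]
```

View pics/w7.png

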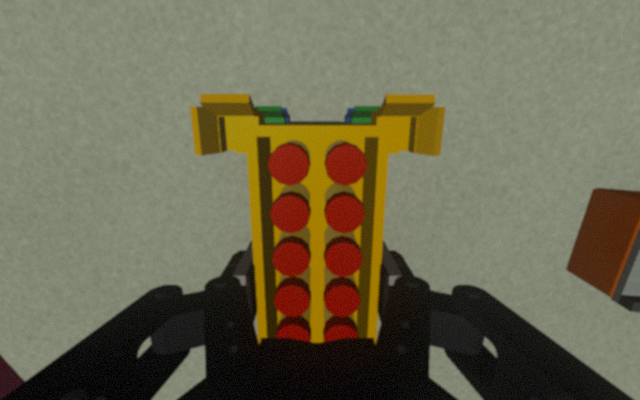

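Yellow's angles (191–443, centre 317) are centred over the green ones (256–382, centre 319). Lowering.

```bash
python3 -m creep '[-0.019,0.008,0,0, 0,0,0.1,0, 0,0,0.2,0, 0,0,0.2,0, 0,0,0.1,0, 0,0,0.05,0, 0,0,0,0, 0,0,0,0]' 
python3 -m creep '[0,0,0.03,0, 0,0,0.03,0, 0,0,0.03,0, 0,0,0.025,0, 0,0,0.02,0, 0,0,0.015,0, 0,0,0,0, 0,0,0,0]' 
python3 - <<'E'
from h import *
print(manip.sense()['moment'])
go(484.8,-37.9,75.5,.065)
E
```

```text
t: 19.7
tcp_pos: [484.9, -37.9, 84.6]
orientation: [-0.102, 3.139, -0.0]
ft_force: [-0.1, 0.7, -2.0]
gripper_width: 50.9
grip_force: 63.8
t: 20.7
tcp_pos: [484.6, -37.9, 76.5]
orientation: [-0.102, 3.14, -0.0]
ft_force: [-4.0, 0.3, 12.4]
gripper_width: 51.4
grip_force: 65.7
[-0.0077362   0.60549809 -0.06494639]
tcp [484.6 -37.9  76.5] tilt [ 4.e-04 -3.e-04 -1.e+00] yaw -3.0765 j6 -1.86 turn units 0.001 shift units [-0.003 -0.     0.016]
```

```bash
python3 -m creep '[0,0,0,0, 0,0,0,0, 0,0,0,0, 0,0,0,0, 0,0,-0.2,0, 0,0,-0.6,0, 0,0,-0.9,0, 0,0,-0.7,0]' 1
python3 - <<'E'
from h import *
f,m=look('w8')
for c,z in(('yellow',122),('green',86),('red',68)):
    for q,r in blobs(f,m,c,z,amin=400):
        print(c,q.mean(0).round(),r[0].round(1),np.round(r[1],1),round(r[2],4))
f=manip.grab_frame('top');m=manip.camera_model('top')
for c,z in(('yellow',122),('red',68)):
    for q,r in blobs(f,m,c,z,amin=400):print(c,q.mean(0).round(),r[0].round(1),np.round(r[1],1),round(r[2],4))
cv2.imwrite('pics/c.png',cv2.resize(np.hstack([f[190:300,130:350,::-1]]),None,fx=3,fy=3))
E
python3 -m creep '[0,0,0,1, 0,0,0,1, 0,0,0,1, 0,0,0,1, 0,0,0,1, 0,0,0,1, 0,0,0,1, 0,0,0,1]' 0
python3 -m creep '[0,0,0,1, 0,0,0,1, 0,0,0,1, 0,0,0,1, 0,0,0,1, 0,0,0,1, 0,0,0,1, 0,0,0,1]'
python3 - <<'E'
from h import *
go(500,290,230,1.543)
E
```

```text
t: 21.7
tcp_pos: [485.0, -37.9, 222.2]
orientation: [-0.102, 3.138, -0.001]
ft_force: [0.2, -0.6, -1.1]
gripper_width: 85.3
grip_force: 0.0
yellow [316. 191.] [484.  -37.3] [146.9  78.5] 0.0661
red [ 21. 346.] [ 697.8 -374.2] [99.7 27.1] -0.7717
red [601. 221.] [500.  261.9] [93.1 59.1] 1.5631
red [329. 204.] [504.8 -23.7] [107.3  15.9] 0.069
red [305. 204.] [506.4 -48.5] [107.3  15.3] 0.0617
red [198. 241.] [501.6 282.4] [123.7  55.7] 1.5416
t: 23.05
tcp_pos: [483.6, -37.7, 217.7]
orientation: [-1.132, -2.927, 0.001]
ft_force: [-0.6, -0.8, -0.8]
gripper_width: 0.2
grip_force: 0.0
t: 24.05
tcp_pos: [483.6, -37.7, 217.7]
orientation: [-2.183, -2.255, 0.003]
ft_force: [-0.2, -0.7, -0.3]
gripper_width: 0.1
grip_force: 0.0
tcp [483.6 -37.7 217.7] tilt [-3.3e-03  6.0e-04 -1.0e+00] yaw 1.6032 j6 -0.25 turn units 0.602 shift units [ 5.467  0.121 -0.204]
```

View pics/w8.png

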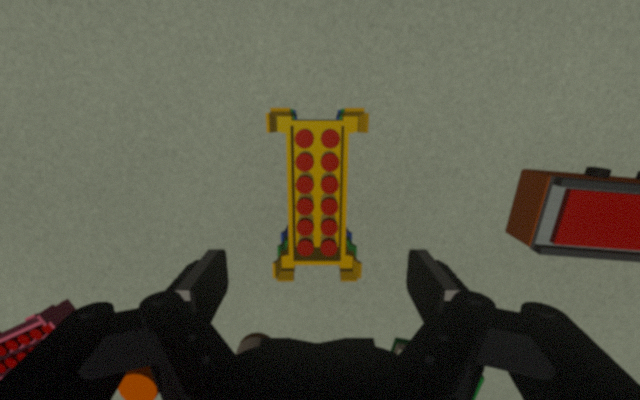

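Yellow is nested at (317,192), rectangle 147×78 at the expected height, so the stack of three is good. Now to the warmer.

```bash
python3 -m creep '[0.5,0.02,0,0.6, 0.9,0.02,0,0, 0.95,0.02,0,0, 0.95,0.02,-0.1,0, 0.95,0.02,-0.1,0, 0.8,0.02,0,0, 0.35,0,0,0, 0,0,0,0]' 0
python3 - <<'E'
from h import *
f,m=look('w9')
for c,z in(('red',68),):
    for q,r in blobs(f,m,c,z,amin=400):
        print(c,q.mean(0).round(),q.min(0),q.max(0),r[0].round(1),np.round(r[1],1),round(r[2],4))
go(501,385,100,1.543)
E
```

```text
t: 25.05
tcp_pos: [497.1, 286.4, 229.9]
orientation: [-2.246, -2.196, 0.004]
ft_force: [0.5, -1.2, 0.3]
gripper_width: 0.2
grip_force: 0.0
red [319. 185.] [290 127] [348 244] [501.6 280.8] [124.9  57.4] 1.556
tcp [498.  284.6 231.2] tilt [-3.e-04 -5.e-04 -1.e+00] yaw 1.545 j6 0.42 turn units 0.02 shift units [1.674 0.004 2.187]
```

View pics/w9.png

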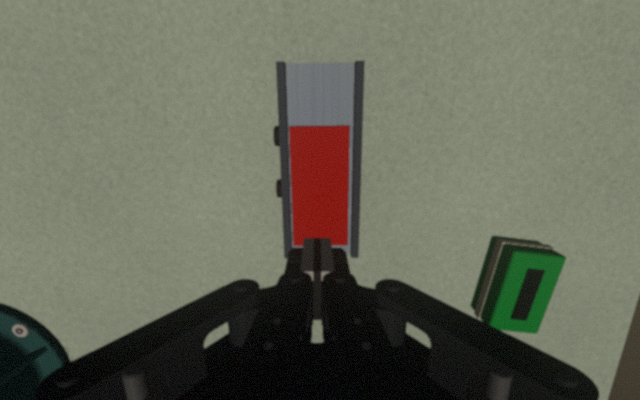

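The cover is at (290–350, 126–245). The lips run from (277–364, 62) at the far end (+x) to (285–358, 256) at the near end, and the closed fingers show in front at the bottom. Computing the warmer's frame.

```bash
python3 - <<'E'
from h import *
m=manip.camera_model('wrist');f=np.load('pics/w9.npy')
print(plane(m,[(277,62),(364,62),(285,256),(358,256)],70).round(1))
print(plane(m,[(288,126),(350.5,126),(292,245),(348.5,245)],68).round(1))
# dark lips edges: per-row outer edges
g=f.max(2).astype(int);P=[]
for r in range(70,235,5):
    row=g[r,255:385];d=np.where(row<85)[0]+255
    if len(d):
        L=d[d<315];Rr=d[d>320]
        if len(L) and len(Rr):P.append(((L.max()+Rr.min())/2,r,L.max(),Rr.min()))
P=np.array(P)
for col in(2,3):
    w=plane(m,np.c_[P[:,col],P[:,1]],70);v=np.polyfit(w[:,1],w[:,0],1);r=w[:,0]-np.polyval(v,w[:,1]);k=abs(r)<3
    v=np.polyfit(w[k,1],w[k,0],1);print('inner lip x at y=180,280,400',np.polyval(v,[180,280,400]).round(1),'yaw',round(np.pi/2-v[0],4),k.sum())
E
```

```text
[[465.1 402.7]
 [545.6 400.8]
 [461.9 205.8]
 [542.5 203.8]]
[[472.1 344.9]
 [533.7 343.4]
 [470.1 217.9]
 [532.2 216.4]]
inner lip x at y=180,280,400 [468.7 470.2 472. ] yaw 1.5556 33
inner lip x at y=180,280,400 [533.8 535.3 537. ] yaw 1.5561 33
```

```bash
python3 - <<'E'
from h import *
go(504.1,373,63,1.556)
E
python3 -m creep '[0.3,0.02,0,-0.11, 0.5,0.02,0,0, 0.5,0.02,0.3,0, 0.18,0.02,0.6,0, 0,0,0.7,0, 0,0,0.5,0, 0,0,0.2,0, 0,0,0,0]' 0
python3 - <<'E'
from h import *
go(504.1,373,63,1.556)
E
```

```text
tcp [498.  284.6 231.2] tilt [-3.e-04 -5.e-04 -1.e+00] yaw 1.545 j6 0.42 turn units -0.11 shift units [1.475 0.081 2.804]
t: 26.35
tcp_pos: [503.9, 374.9, 92.9]
orientation: [-2.236, -2.207, 0.001]
ft_force: [-0.1, -0.1, 0.1]
gripper_width: -0.3
grip_force: 0.0
tcp [503.9 374.9  92.9] tilt [-8.e-04 -4.e-04 -1.e+00] yaw 1.5577 j6 0.54 turn units 0.017 shift units [-0.032  0.003  0.499]
```

```bash
python3 -m creep '[-0.02,0,0.15,0, 0,0,0.15,0, 0,0,0.13,0, 0,0,0.05,0, 0,0,0.01,0, 0,0,0,0, -0.05,0,0,0, -0.1,0,0,0]' 0
python3 -m creep '[-0.1,0,0,0, -0.1,0,0,0, -0.1,0,0,0, -0.1,0,0,0, -0.1,0,0,0, -0.1,0,0,0, -0.08,0,0,0, -0.05,0,0,0]'
python3 - <<'E'
from h import *
go(502.8,292.5,63,1.556)
f=manip.grab_frame('top');m=manip.camera_model('top')
for q,r in blobs(f,m,'red',68,amin=400):
    print(q.mean(0).round(),r[0].round(1),np.round(r[1],1),round(r[2],4))
E
```

```text
t: 27.35
tcp_pos: [504.0, 364.3, 64.1]
orientation: [2.236, 2.207, 0.001]
ft_force: [0.5, 0.0, -0.4]
gripper_width: -0.1
grip_force: 0.0
t: 28.35
tcp_pos: [503.4, 320.3, 63.9]
orientation: [2.236, 2.206, -0.0]
ft_force: [-0.5, 0.1, 0.4]
gripper_width: -0.1
grip_force: 0.4
tcp [503.4 320.3  63.9] tilt [ 0. -0. -1.] yaw 1.5574 j6 0.46 turn units 0.014 shift units [-0.464 -0.003  0.015]
[210. 241.] [501.3 249. ] [122.9  58.6] 1.5577
[312. 244.] [484.4 -35.6] [115.3  34.6] 0.0701
```

```bash
python3 -m creep '[-0.08,0,0,0, -0.1,0,0,0, -0.1,0,0,0, -0.1,0,0,0, -0.08,0,0,0, -0.04,0,0,0, 0,0,0,0, 0,0,0,0]'
python3 -m creep '[0.1,0,-0.2,0, 0,0,-0.5,0, 0,0,-0.8,0, 0,0,-0.8,0, -0.3,0,-0.4,0, -0.7,0,0,0, -0.7,0,0,0, -0.5,0,0,0]' 1
python3 - <<'E'
from h import *
f=manip.grab_frame('top');m=manip.camera_model('top')
for q,r in blobs(f,m,'red',68,amin=400):
    print(q.mean(0).round(),r[0].round(1),np.round(r[1],1),round(r[2],4))
f,m=look('w10')
for q,r in blobs(f,m,'red',68,amin=400):
        print(q.mean(0).round(),q.min(0),q.max(0),r[0].round(1),np.round(r[1],1),round(r[2],4))
go(500.5,180,46,1.556)
E
```

```text
t: 29.4
tcp_pos: [502.9, 290.6, 63.9]
orientation: [2.236, 2.207, -0.0]
ft_force: [0.4, -0.2, -0.6]
gripper_width: -0.1
grip_force: 0.0
t: 30.4
tcp_pos: [501.2, 163.6, 227.0]
orientation: [2.235, 2.206, 0.001]
ft_force: [0.2, -0.2, -0.7]
gripper_width: 85.5
grip_force: 0.0
[312. 244.] [485.3 -35.6] [117.3  34.6] 0.0701
[314. 132.] [283  67] [345 198] [500.5 215.8] [125.1  57.7] 1.5538
tcp [501.5 165.8 226.2] tilt [ 4.e-04  4.e-04 -1.e+00] yaw 1.5586 j6 0.2 turn units 0.026 shift units [ 0.237 -0.019  3.003]
```

View pics/w10.png

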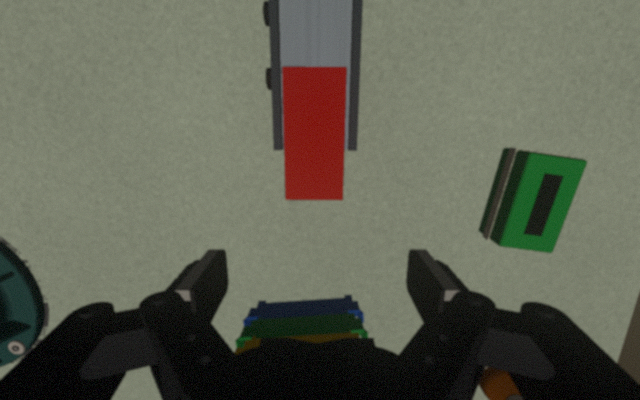

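The cover (283–345, 67–198) sticks out about 50 mm past the warmer end (row 150), lying straight; the stack is at the bottom. Gripping the overhang at y≈178.

```bash
python3 -m creep '[0.1,-0.025,0.1,0.04, 0.1,0,0.5,0, 0,0,0.8,0, 0,0,0.8,0, 0,0,0.5,0, 0,0,0.25,0, 0,0,0.1,0, 0,0,0.02,0]' 1
python3 - <<'E'
from h import *
go(499.9,178,42,1.5545)
print(manip.sense()['ft_force'])
E
```

```text
t: 31.75
tcp_pos: [500.5, 177.0, 42.1]
orientation: [2.24, 2.202, 0.001]
ft_force: [0.0, 0.2, -1.0]
gripper_width: 85.1
grip_force: 0.0
tcp [500.5 177.   42.1] tilt [ 1.e-03  2.e-04 -1.e+00] yaw 1.5538 j6 0.23 turn units -0.007 shift units [ 0.016 -0.011  0.002]
[ 0.0142789   0.15529345 -0.9987726 ]
```

```bash
python3 -m creep '[0,0,0,0, 0,0,0,0, 0,0,0,0, 0,0,0,0, 0,0,0,0, 0,0,0,0, 0,0,0,0, 0,0,0,0]' 0.4
python3 - <<'E'
from h import *
s=manip.sense();print(s['ft_force'],s['moment']);go(500,178,42,1.5545)
E
```

```text
t: 32.75
tcp_pos: [500.7, 176.8, 42.9]
orientation: [2.24, 2.201, 0.002]
ft_force: [-1.1, -0.7, 7.0]
gripper_width: 58.9
grip_force: 62.6
[-1.11444055 -0.74610788  6.97188075] [0.12998611 0.16907279 0.05446799]
tcp [500.7 176.8  42.9] tilt [ 1.8e-03  4.0e-04 -1.0e+00] yaw 1.5534 j6 0.23 turn units -0.011 shift units [ 0.02  -0.012  0.015]
```

```bash
python3 -m creep '[0,0,-0.1,0, 0,0,-0.1,0, 0,0,-0.2,0, 0,0,-0.4,0, 0,0,-0.5,0, 0,0,-0.4,0.3, 0,0,-0.2,0.6, 0,0,0,1]'
python3 -m creep '[0,0,0,1, 0,0,0,1, 0,0,0,1, 0,0,0,1, 0,0,0,1, 0,0,0,1, 0,0,0,1, 0,0,0,1]'
python3 -m creep '[0,0,0,1, 0,0,0,1, 0,0,0,1, 0,0,0,1, 0,0,0,1, 0,0,0,0, 0,0,0,0, 0,0,0,0]'
python3 - <<'E'
from h import *
f,m=look('w11',1)
for q,r in blobs(f,m,'red',68+manip.sense()['tcp_pos'][2]-42.9,amin=400):
        print(q.mean(0).round(),q.min(0),q.max(0),r[0].round(1),np.round(r[1],1),round(r[2],4))
go(445.6,-40.2,157,.065)
E
```

```text
t: 33.75
tcp_pos: [500.9, 176.9, 157.7]
orientation: [2.441, 1.975, 0.004]
ft_force: [-0.9, -0.7, -2.1]
gripper_width: 58.7
grip_force: 64.3
t: 34.75
tcp_pos: [499.8, 176.6, 156.4]
orientation: [3.019, 0.869, 0.0]
ft_force: [0.9, 0.1, -1.3]
gripper_width: 58.8
grip_force: 64.3
t: 35.75
tcp_pos: [500.0, 176.7, 155.8]
orientation: [3.14, 0.102, 0.0]
ft_force: [-0.1, 1.0, -2.0]
gripper_width: 59.2
grip_force: 64.3
[612. 271.] [576 209] [639 329] [512.8  47.8] [57.9 21.9] 0.0664
[314. 163.] [225  14] [394 326] [540.1 180.7] [125.9  59.6] 0.0967
tcp [499.9 176.7 155.8] tilt [-1.e-04 -1.e-04 -1.e+00] yaw 0.0644 j6 1.72 turn units -0.006 shift units [-1.138  3.548 -0.021]
```

View pics/w11.png

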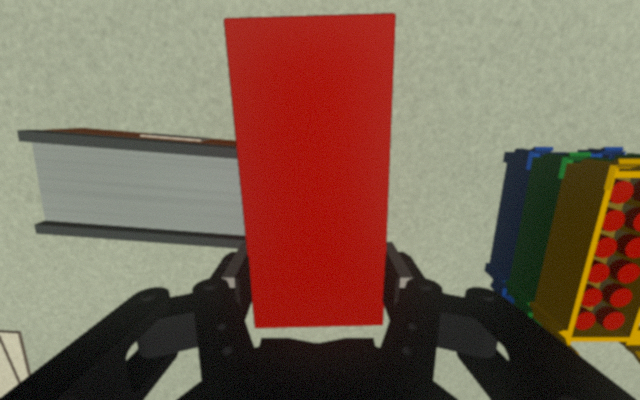

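The cover is held with corners at about (225,19), (395,13), (383,323), (255,327), slightly turned; the stack is on the right and the warmer on the left. Checking tilt and yaw in hand.

```bash
python3 - <<'E'
from h import *
f=np.load('pics/w11.npy');m=manip.camera_model('wrist');b=mask(f,'red')
q=max(cv2.findContours(b,cv2.RETR_EXTERNAL,cv2.CHAIN_APPROX_NONE)[0],key=cv2.contourArea)
# fit four edge lines
p=q[:,0].astype(float)
def fit(sel):
    vx,vy,x,y=cv2.fitLine(np.float32(p[sel]),cv2.DIST_HUBER,0,.01,.01)[:,0];return np.cross([x,y,1],[x+vx,y+vy,1])
X,Y=p.T
L=fit((Y>40)&(Y<230)&(X<300));Rr=fit((Y>40)&(Y<230)&(X>330));T=fit((X>245)&(X<375)&(Y<60));B=fit((X>270)&(X<370)&(Y>300))
c=[(lambda v:v[:2]/v[2])(np.cross(a,e)) for a,e in((L,T),(Rr,T),(Rr,B),(L,B))]
c=np.array(c)+np.array([[-.5,-.5],[.5,-.5],[.5,.5],[-.5,.5]]);print(c.round(1))
w=plane(m,c,180.9);print(w.round(1),'sides',[round(float(np.linalg.norm(w[i]-w[i-1])),1) for i in range(4)],'yaw',[round(float(np.arctan2(*(w[i]-w[j])[::-1])),4) for i,j in((0,3),(1,2))],w.mean(0))
ok,rv,tv=cv2.solvePnP(np.float32([[64,-30,0],[64,30,0],[-64,30,0],[-64,-30,0]])*[1,-1,1],c,m['mtx'],None)
Rw=cv2.Rodrigues(m['rvec'])[0].T;P=Rw@cv2.Rodrigues(rv)[0];print(P.round(4),(Rw@(tv[:,0]-m['tvec'])).round(1))
print(manip.sense()['tcp_pos'])
E
```

```text
[[224.2  18.6]
 [394.2  13.7]
 [381.6 323.8]
 [254.9 326.9]]
[[599.9 215.6]
 [605.3 157.1]
 [480.2 145.9]
 [474.8 203.8]] sides [125.7, 58.8, 125.6, 58.1] yaw [0.0945, 0.0892] [540.06350512 180.60019268]
[[ 0.9958 -0.0917 -0.0019]
 [ 0.0917  0.9958 -0.0027]
 [ 0.0022  0.0025  1.    ]] [539.4 180.6 178.6]
[499.91698242 176.6699892  155.75458939]
```

Level (tilt about 0.003). It is yawed 0.027 rad in the grip, with its centre 40 mm ahead of the TCP. I'll compensate for both.

```bash
python3 - <<'E'
from h import *
go(444.5,-40.5,125,.0375)
E
python3 -m creep '[0,0.2,0,0.27, -0.1,0.4,0,0, -0.2,0.6,0,0, -0.2,0.7,0,0, -0.2,0.7,0,0, -0.2,0.5,0,0, -0.1,0.4,0,0, -0.026,0.1,0,0]'
python3 - <<'E'
from h import *
go(444.5,-40.5,125,.0375)
E
```

```text
tcp [499.9 176.7 155.8] tilt [-1.e-04 -1.e-04 -1.e+00] yaw 0.0644 j6 1.72 turn units 0.269 shift units [-1.059  3.582  0.513]
t: 36.8
tcp_pos: [446.3, -43.1, 155.8]
orientation: [3.141, 0.053, -0.0]
ft_force: [-0.0, -0.2, -0.9]
gripper_width: 58.6
grip_force: 64.3
tcp [446.3 -43.1 155.8] tilt [-0.e+00 -4.e-04 -1.e+00] yaw 0.0337 j6 1.29 turn units -0.038 shift units [-0.028 -0.044  0.513]
```

```bash
python3 -m creep '[-0.03,-0.018,0,0, 0,0,0.1,0, 0,0,0.2,0, 0,0,0.15,0, 0,0,0.05,0, 0,0,0,0, 0,0,0,0, 0,0,0,0]'
python3 - <<'E'
from h import *
go(444.5,-40.5,92,.0375)
f,m=look('w12',1)
for c,z in(('yellow',122),('red',148)):
    for q,r in blobs(f,m,c,z,amin=200,k=3):
        print(c,q.mean(0).round(),q.min(0),q.max(0),r[0].round(1),np.round(r[1],1),round(r[2],4))
E
```

```text
t: 37.8
tcp_pos: [445.1, -40.5, 126.0]
orientation: [3.141, 0.057, 0.001]
ft_force: [0.5, -0.2, -0.4]
gripper_width: 58.4
grip_force: 64.4
tcp [445.1 -40.5 126. ] tilt [ 6.e-04 -3.e-04 -1.e+00] yaw 0.0366 j6 1.29 turn units -0.009 shift units [-0.01  -0.001  0.567]
red [314. 164.] [225  14] [394 326] [484.6 -37.8] [129.2  61. ] 0.0619
```

View pics/w12.png

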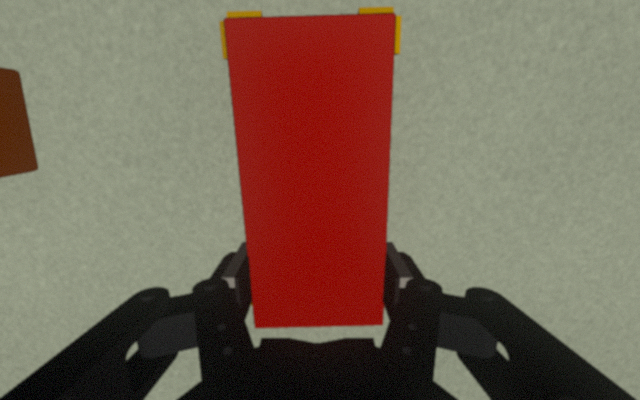

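The yellow angles show evenly (3–5 px) on both sides of the red cover, which is at (225–394, 14–326). By measurement the cover is centred at (484.6,−37.8) against the tray at (484.5,−37.7). That was picture 12, so I have already passed the limit of 10 viewings. From here I'll use numbers only. Lowering.

```bash
python3 -m creep '[-0.01,0,0.05,-0.01, 0,0,0.1,0, 0,0,0.12,0, 0,0,0.1,0, 0,0,0.05,0, 0,0,0,0, 0,0,0,0, 0,0,0,0]'
python3 -m creep '[0,0,0.02,0, 0,0,0.02,0, 0,0,0.02,0, 0,0,0.02,0, 0,0,0.02,0, 0,0,0.01,0, 0,0,0,0, 0,0,0,0]'
python3 - <<'E'
from h import *
print(manip.sense()['moment']);go(444.5,-40.5,92,.0375)
E
```

```text
t: 38.85
tcp_pos: [444.4, -40.5, 100.7]
orientation: [3.141, 0.059, 0.001]
ft_force: [-0.0, 0.5, -1.6]
gripper_width: 58.1
grip_force: 64.4
t: 39.85
tcp_pos: [444.3, -40.4, 93.9]
orientation: [3.141, 0.059, 0.0]
ft_force: [-0.4, 0.4, -0.1]
gripper_width: 58.7
grip_force: 64.3
[ 0.01584524  0.03118596 -0.01292051]
tcp [444.3 -40.4  93.9] tilt [ 0.e+00 -1.e-04 -1.e+00] yaw 0.0377 j6 1.29 turn units 0.002 shift units [0.004 0.001 0.032]
```

```bash
python3 -m creep '[0,0,0.01,0, 0,0,0.01,0, 0,0,0.01,0, 0,0,0.01,0, 0,0,0,0, 0,0,0,0, 0,0,0,0, 0,0,0,0]'
python3 - <<'E'
from h import *
print(manip.sense()['moment']);go(444.5,-40.5,92,.0375)
f,m=look('w13',1)
for q,r in blobs(f,m,'red',116,amin=200,k=3):print(q.mean(0).round(),q.min(0),q.max(0),r[0].round(1),np.round(r[1],1),round(r[2],4))
E
```

```text
t: 40.85
tcp_pos: [444.2, -40.4, 91.6]
orientation: [3.141, 0.059, 0.0]
ft_force: [-0.8, -0.4, 3.4]
gripper_width: 58.7
grip_force: 64.6
[-0.10405265  0.23535852 -0.00861265]
tcp [444.2 -40.4  91.6] tilt [ 0.e+00 -1.e-04 -1.e+00] yaw 0.0376 j6 1.29 turn units 0.001 shift units [ 0.004  0.001 -0.007]
[314. 165.] [226  15] [393 328] [483.9 -37.7] [127.   59.7] 0.065
```

```bash
python3 -m creep '[0,0,0,0, 0,0,0,0, 0,0,0,0, 0,0,0,0, 0,0,0,0, 0,0,-0.1,0, 0,0,-0.3,0, 0,0,-0.6,0]' 1
python3 -m creep '[0,0,-0.6,0, 0,0,-0.4,0, 0,0,-0.2,0, 0,0,0,0, 0,0,0,0, 0,0,0,0, 0,0,0,0, 0,0,0,0]'
python3 - <<'E'
from h import *
f,m=look('w14',1)
for c,z in(('red',116),('yellow',122)):
    for q,r in blobs(f,m,c,z,amin=60,k=3):print(c,q.mean(0).round(),q.min(0),q.max(0),r[0].round(1),np.round(r[1],1),round(r[2],4))
# cover pose by its corners
q=max((q for q,_ in blobs(f,m,'red',116,k=3)),key=len)
c=cv2.approxPolyDP(q.reshape(-1,1,2),12,True)[:,0];print(c.tolist(),plane(m,c,116).round(1).tolist())
y=np.argwhere(mask(f,'yellow')>0)[:,::-1]
print('yellow extents',rect(plane(m,y,122)))
t=manip.grab_frame('top');mt=manip.camera_model('top')
for q,r in blobs(t,mt,'red',116,amin=300):print('top red',r)
for q,r in blobs(t,mt,'green',50,amin=300):print('top green',r[0])
E
```

```text
t: 41.9
tcp_pos: [443.1, -40.2, 151.5]
orientation: [-3.14, -0.059, 0.005]
ft_force: [-0.2, -1.1, -0.2]
gripper_width: 85.5
grip_force: 0.0
t: 42.9
tcp_pos: [444.1, -40.4, 223.2]
orientation: [-3.141, -0.059, 0.001]
ft_force: [0.2, -0.3, 0.1]
gripper_width: 85.5
grip_force: 0.0
red [315. 147.] [276  71] [351 226] [484.  -37.5] [126.   59.1] 0.0614
yellow [282. 229.] [272 215] [293 239] [420.7 -11.4] [22. 18.] 0.0387
yellow [354. 227.] [342 213] [363 238] [421.7 -73.4] [23.8 17.3] -0.4737
yellow [274.  67.] [261  53] [290  82] [547.4  -5.1] [21.8 20. ] -1.5321
yellow [355.  65.] [337  51] [366  80] [551.  -61.8] [21.6 20.1] -1.4878
[[350, 71], [276, 73], [287, 226], [350, 224]] [[548.1, -61.5], [544.4, -4.8], [419.6, -14.7], [423.6, -70.1]]
yellow extents (array([485.1434021 , -37.45736313]), (148.3856658935547, 78.72112274169922), np.float64(0.06266485456221549))
top red (array([515.54266357, -33.00627899]), (63.12930679321289, 56.57320785522461), np.float64(0.06930281270756233))
top red (array([ 724.03808594, -386.2940979 ]), (106.62344360351562, 32.384422302246094), np.float64(-1.0712737258734046))
top green [173.62966919  10.22602081]
top green [751.09191895 138.82801819]
```

```bash
python3 -c "
from station import manip
print(manip.sign_off())"
```

```text
the job is handed in; nothing more can be done
None
```

The job is handed in after about 43 s: green is on blue, yellow on green, and the red cover on yellow, each measuring centred and flat between the corner angles, but I viewed 12 pictures, two over the limit of 10.

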